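# Make up a pump repair kit in the spare-parts store

## Robot

A 6-joint arm with a two-finger parallel gripper is mounted at the origin on the work surface. World frame = base frame: x ahead of the robot, y to its left, z up, the work surface at z = 0. Lengths are in m, angles in rad, forces in N, time in s.
With the tool pointing down it reaches from about 0.35 to 0.8 m from the base axis. Payload 7.3 kg.
Tool frame: the origin (TCP) lies between the finger pads; the fingertips stand 25 mm ahead of it and the grasp point (between the pads) lies 6 mm ahead of it (r.tip_extent is the distance from the TCP to the fingertips, in m); z points along the fingers, y is the line along which they close (so a half turn about z gives the same grasp; the last joint's range is limited). The gripper opens to 85 mm and grips with 20 to 120 N. Pads are 22 mm wide; open, the fingers measure 114 mm over their backs; the gripper's body (76 mm by 85 mm) begins 54 mm behind the grasp point. The pads swing forward as they close: fully open they stand 13 mm farther back than shut.
Start: joints at [1.118, 0.342, 1.524, -0, 1.275, -0.146], TCP at [0.159, 0.501, 0.256] pointing down, gripper open.
Joint ranges: [-2.53, 2.53], [-0.77, 2.02], [0.04, 2.7], [-1, 4.14], [0.28, 2.66], [-3.11, 3.11]. Speed limits (rad/s): [2.57, 2.57, 3.14, 3.14, 3.14, 3.14].

## Interface

Orientations are given as a unit quaternion [x, y, z, w].
In Python, from workcell import r, command_gripper, optics gives the robot as it stands. The module is installed in compiled form; this text tells all that it offers. Calls block until the motion is done:
- r.reach(position, orientation): joint-space move of the TCP to a pose.
- r.move_straight(position, orientation=None, speed=0.15, max_force=None): straight line of the TCP; orientation=None keeps the orientation; speed is the mean speed in m/s. With max_force (N) it stops when the force on the tool has changed by that much, and returns True; else False.
- r.movej(angles): joint-space move.
- command_gripper(opening, force=None): finger opening in m; force is the grip in N (None keeps the last); returns when the fingers have stopped.
- r.hold(seconds).
- r.solve_ik(position, orientation): joint angles nearest the present ones, or None.
- r.read_state(): the state.
- optics.get_image(name): name is "scene" or "top" or "wrist"; returns (picture, depth): 420x560x3 uint8, red, green, blue; 420x560 float32, m along the optical axis (not along the pixel's ray), 0 where there is no reading.
- optics.camera_model(name): a dict with "K" (3x3 intrinsics, pixels), "k1" (the pictures are not rectified: a ray, as slopes to the right and down, at radius r is drawn at 1 + k1 r^2 times it, then the intrinsics apply), "R" (3x3) and "t" (3): a world point X has camera coordinates R X + t; the wrist camera has in their place "tool_from_camera" (4x4, takes a point from camera to tool coordinates, whose origin is the TCP and whose axes are the flange's). Camera axes: x right, y down, z forward; pixel columns grow to the right and rows downward; lengths in m; the calibration is good to about 2 mm. A picture is of the moment at which its call begins: read the wrist's pose just before it. camera_model takes no time and is no camera call.
A pose or a line that the arm cannot do raises r.PlanningError and nothing moves.
- r.finish_job(): hands the job in; it is judged then, once.
The state is a dict: "time_s": time; "joint_positions": joint angles; "dq": joint speeds; "tau": joint torques, N m; "eef_pos": TCP position; "eef_rot": TCP orientation; "contact_force": force on the tool from outside, world axes, zero at the start; "torque": the same for the moment, N m; "grip_width": finger opening in m; "grip_force": force on a finger pad.
Only numpy, scipy, OpenCV 4.12 (cv2) and the standard library are available. Lean on these libraries where they do the work, as an engineer would, in place of code of your own. Each camera call takes 0.05 s, during which the arm holds its last target. There are 200 camera calls.

## Task

Make up the pump repair kit: lay every piston that is on the bench in a lane of its own in the black kit tray, all the same way round with the brass shoes over the gutter at the low lip and the plain ends towards the tall end stop. Tip the seal-kit carton so that its label faces up and set it flat in the tray's square bay. Take the clipboard out of its wooden stand and lean it against the front of the blue bin, standing on the bench on its lower edge and tilted back with the pick list facing out; leave the other things on the bench alone.

Things in the scene. Friction and masses are not known exactly. Their poses are not given: they have to be found in the camera images.
- piston1: pump piston, 160 g: plain steel shaft, 20 mm diameter, 72 mm long, with a brass shoe (disc, 28 mm diameter, 8 mm thick) on a 7 mm neck at one end. Origin on its axis at mid-shaft; x runs along the axis to the shoe: plain end at x = -36 mm, shoe from +43 to +51 mm. Balances 9 mm from the origin towards the shoe. Starts lying on the bench, axis 12 mm up. May be absent (None)
- shoe1 (a point): centre of piston 1's shoe (47 mm from its origin along +x)
- piston2: pump piston, 160 g: plain steel shaft, 20 mm diameter, 72 mm long, with a brass shoe (disc, 28 mm diameter, 8 mm thick) on a 7 mm neck at one end. Origin on its axis at mid-shaft; x runs along the axis to the shoe: plain end at x = -36 mm, shoe from +43 to +51 mm. Balances 9 mm from the origin towards the shoe. Starts lying on the bench, axis 12 mm up. May be absent (None)
- shoe2 (a point): centre of piston 2's shoe (47 mm from its origin along +x)
- piston3: pump piston, 160 g: plain steel shaft, 20 mm diameter, 72 mm long, with a brass shoe (disc, 28 mm diameter, 8 mm thick) on a 7 mm neck at one end. Origin on its axis at mid-shaft; x runs along the axis to the shoe: plain end at x = -36 mm, shoe from +43 to +51 mm. Balances 9 mm from the origin towards the shoe. Starts lying on the bench, axis 12 mm up. May be absent (None)
- shoe3 (a point): centre of piston 3's shoe (47 mm from its origin along +x)
- piston4: pump piston, 160 g: plain steel shaft, 20 mm diameter, 72 mm long, with a brass shoe (disc, 28 mm diameter, 8 mm thick) on a 7 mm neck at one end. Origin on its axis at mid-shaft; x runs along the axis to the shoe: plain end at x = -36 mm, shoe from +43 to +51 mm. Balances 9 mm from the origin towards the shoe. Starts lying on the bench, axis 12 mm up. May be absent (None)
- shoe4 (a point): centre of piston 4's shoe (47 mm from its origin along +x)
- piston5: pump piston, 160 g: plain steel shaft, 20 mm diameter, 72 mm long, with a brass shoe (disc, 28 mm diameter, 8 mm thick) on a 7 mm neck at one end. Origin on its axis at mid-shaft; x runs along the axis to the shoe: plain end at x = -36 mm, shoe from +43 to +51 mm. Balances 9 mm from the origin towards the shoe. Starts lying on the bench, axis 12 mm up. May be absent (None)
- shoe5 (a point): centre of piston 5's shoe (47 mm from its origin along +x)
- tray: black plastic kit tray with aluminium rails, fixed to the bench, 112 mm (x) by 346 mm (y), base 6 mm thick, z up, origin at the centre of its underside. Five side-by-side piston lanes run along x, at y = -134, -88, -42, +4 and +50 mm; a square carton bay is at the +y end. The tall end stop stands along the -x edge (inner face x = -50 mm, top 42 mm), the low gutter lip along the +x edge (x = +50 mm, top 14 mm)
- lane1 (a point): where the origin of a piston seated in the first lane belongs (tray x = -8, y = -134, z = 30 mm), axes as the tray's; the other lanes follow every 46 mm along +y. The piston's x points along tray +x: plain end to the end stop, shoe over the gutter. The piston's axis lies 30 mm above the bench, 10 mm above the lane floor
- gutter (a point): middle of the shoe gutter, on the tray base by the low lip (tray x = 39, y = -42, z = 6 mm). Two saw-tooth rails, 8 mm thick, centred at tray x = -35 and +19 mm, carry the pistons: lane floors 20 mm, tooth tips 36 mm above the bench, flanks at 45 degrees centre a piston; between the rails the fingers have a 46 mm gap, down to the base
- bay (a point): middle of the floor of the tray's square carton bay, 6 mm above the bench; axes as the tray's. Clear inside 82 mm (x) x 80 mm (y); its low walls reach 14 to 16 mm above the bench, except the tall end stop (42 mm), 12 mm beyond its -x wall
- carton: brown cardboard seal-kit carton, 250 g, 70 (x) x 60 (y) x 44 mm (z), origin at its centre. A white paper label, 46 x 40 mm, with bar marks is on one 70 x 60 mm face only, the +z face; z points out of the label. It starts standing 70 mm tall on a narrow end, the label facing sideways, away from the robot or obliquely so
- bin: blue stacking bin, fixed, 220 mm (x) x 150 mm (y) x 85 mm tall; origin at the centre of its underside; its flat front end wall, at x = -110 mm, faces the robot
- stand: wooden stand, fixed, 50 x 120 x 40 mm, with a slot 9 mm wide along its y axis, floor 12 mm above the bench, in which the clipboard stands at the start; origin at the centre of its underside
- clipboard: small hardboard clipboard, 150 g, 100 mm wide (y), 140 mm tall (z), 6 mm thick (x); origin at the middle of its lower edge, z up along the board. The pick list (white paper) and the steel clip are on its -x side. The clip is 50 mm wide, stands out 10 mm (x from -3 to -13 mm) from 114 to 134 mm above the lower edge: board and clip together are 16 mm thick, centred at x = -5 mm
- valve_plate: bystander, leave alone: a steel valve plate lying flat, 84 mm disc, 10 mm thick
- jar: bystander, leave alone: a jar with a white lid, 54 mm across, 70 mm tall
- marker: bystander, leave alone: a black marker pen, 125 mm
- tape_roll: bystander, leave alone: a cardboard tape roll, 100 mm across, 45 mm high
- spanner: bystander, leave alone: a spanner, 170 mm
- bushing: bystander, leave alone: a brass flanged bushing, 36 mm across, 26 mm tall
Things that resemble listed ones, but are neither listed nor needed, are in the scene too. Leave any purple or turquoise look-alike of the piston5 alone.

How it is judged:
At the end, for the whole second after the job is handed in: Pistons at rest in lanes, both ends 25 to 35 mm up, shoe centres 26 to 54 mm to the gutter side; carton label up (0.12 rad), on the bay floor within 13 mm of its middle; clipboard's foot on the bench, tilted back 0.12 to 0.55 rad against the bin front, square to it (0.3 rad, 60 mm), list out (x of shoe1 in the frame of tray between 0.026 and 0.054 m and y of shoe1 in the frame of tray between -0.148 and 0.064 m and z of shoe1 in the frame of tray between 0.025 and 0.035 m and z of piston1 in the frame of tray between 0.025 and 0.035 m and x of piston1 in the frame of tray between -0.021 and 0.007 m and angle between piston1's own x axis and vertical between 1.47 and 1.67 rad and linear speed of each of piston1, piston2, piston3, piston4, piston5, carton, clipboard below 0.02 m/s and x of shoe2 in the frame of tray between 0.026 and 0.054 m and y of shoe2 in the frame of tray between -0.148 and 0.064 m and z of shoe2 in the frame of tray between 0.025 and 0.035 m and z of piston2 in the frame of tray between 0.025 and 0.035 m and x of piston2 in the frame of tray between -0.021 and 0.007 m and angle between piston2's own x axis and vertical between 1.47 and 1.67 rad and x of shoe3 in the frame of tray between 0.026 and 0.054 m and y of shoe3 in the frame of tray between -0.148 and 0.064 m and z of shoe3 in the frame of tray between 0.025 and 0.035 m and z of piston3 in the frame of tray between 0.025 and 0.035 m and x of piston3 in the frame of tray between -0.021 and 0.007 m and angle between piston3's own x axis and vertical between 1.47 and 1.67 rad and x of shoe4 in the frame of tray between 0.026 and 0.054 m and y of shoe4 in the frame of tray between -0.148 and 0.064 m and z of shoe4 in the frame of tray between 0.025 and 0.035 m and z of piston4 in the frame of tray between 0.025 and 0.035 m and x of piston4 in the frame of tray between -0.021 and 0.007 m and angle between piston4's own x axis and vertical between 1.47 and 1.67 rad and x of shoe5 in the frame of tray between 0.026 and 0.054 m and y of shoe5 in the frame of tray between -0.148 and 0.064 m and z of shoe5 in the frame of tray between 0.025 and 0.035 m and z of piston5 in the frame of tray between 0.025 and 0.035 m and x of piston5 in the frame of tray between -0.021 and 0.007 m and angle between piston5's own x axis and vertical between 1.47 and 1.67 rad and angle between carton's own z axis and vertical below 0.12 rad and x of carton in the frame of bay between -0.013 and 0.013 m and y of carton in the frame of bay between -0.013 and 0.013 m and z of carton in the frame of bay between 0.018 and 0.027 m and angle between clipboard's own z axis and vertical between 0.12 and 0.55 rad and height (world z) of clipboard below 0.008 m and contact force between clipboard and bin above 0.05 N and angle between the y axis of clipboard and the y axis of bin, either way round below 0.3 rad and y of clipboard in the frame of bin between -0.06 and 0.06 m and x of clipboard in the frame of bin below -0.116 m and angle between clipboard's own x axis and vertical above 1.66 rad); the robot touches nothing.
It fails at once if a bystander is moved more than 40 mm (distance of any of valve_plate, jar, marker, tape_roll, spanner, bushing from where it was at the start of the episode above 0.04 m).
Of piston1, piston2, piston3, piston4, piston5 only 4 to 5 are there at a start; the rules pass over those that are not, and their reading is None.
At some moment in a run one of piston1, piston2, piston3, piston4, piston5, carton may be knocked a few centimetres aside while the robot is not near it.
It also fails if it takes over 210 s, if anything falls off the work surface, if the arm or the gripper's body presses on something with over 40 N, if the wrist force passes 120 N, or if a joint passes its speed limit or range.

## Working session

There is one attempt and no reset: what is moved stays moved. The work goes in short steps, each a Python script; the robot and the scene stay as the last script left them, time stands still between calls to the robot, and variables do not carry over. Pictures are saved under pics/ and viewed, at most 14 in all, crops included, and the job is handed in when it is done.

```bash
mkdir -p pics; ls
cat > h.py <<'E'
import numpy as np, cv2
from workcell import r, command_gripper, optics
from scipy.spatial.transform import Rotation as Rn
def save(n,p): cv2.imwrite('pics/'+n+'.png',p[:,:,::-1])
def wristRt(cm,st):
    T=np.eye(4);T[:3,:3]=Rn.from_quat(st['eef_rot']).as_matrix();T[:3,3]=st['eef_pos']
    W=np.linalg.inv(T@np.array(cm['tool_from_camera']));return W[:3,:3],W[:3,3]
class Cam:
    def __init__(s,name):
        st=r.read_state() if name=='wrist' else None
        s.img,s.d=optics.get_image(name);cm=optics.camera_model(name)
        s.K=np.array(cm['K']);s.k1=cm['k1']
        s.R,s.t=wristRt(cm,st) if name=='wrist' else (np.array(cm['R']),np.array(cm['t']))
    def slopes(s,uv):
        uv=np.atleast_2d(np.asarray(uv,float))
        q=np.c_[(uv[:,0]-s.K[0,2])/s.K[0,0],(uv[:,1]-s.K[1,2])/s.K[1,1]];p=q.copy()
        for _ in range(20): p=q/(1+s.k1*(p**2).sum(1,keepdims=True))
        return p
    def plane(s,uv,z):
        p=s.slopes(uv);d=np.c_[p,np.ones(len(p))]@s.R;c=-s.R.T@s.t
        return c+d*((z-c[2])/d[:,2])[:,None]
    def cloud(s):
        v,u=np.mgrid[:420,:560];p=s.slopes(np.c_[u.ravel(),v.ravel()])
        X=(np.c_[p,np.ones(len(p))]*s.d.reshape(-1,1)-s.t)@s.R
        X[s.d.ravel()==0]=np.nan
        return X.reshape(420,560,3)
    def proj(s,X):
        c=np.atleast_2d(X)@s.R.T+s.t;p=c[:,:2]/c[:,2:]
        p=p*(1+s.k1*(p**2).sum(1,keepdims=True));return np.c_[p[:,0]*s.K[0,0]+s.K[0,2],p[:,1]*s.K[1,1]+s.K[1,2]]
def down(yaw): # tool z down, tool y (closing line) at world angle yaw
    y=np.array([np.cos(yaw),np.sin(yaw),0]);z=np.array([0,0,-1.]);x=np.cross(y,z)
    return Rn.from_matrix(np.c_[x,y,z]).as_quat()
E
python3 - <<'E'
from h import *
for n in('scene','top'):
    c=Cam(n);save(n+'0',c.img);print(n,(-c.R.T@c.t).round(3),c.R[2].round(2))
    np.savez('pics/'+n+'0.npz',img=c.img,d=c.d,X=c.cloud())
print(optics.camera_model('wrist')['tool_from_camera'],r.tip_extent)
E
```

```text
pics
scene [ 1.062 -0.639  1.121] [-0.39  0.45 -0.8 ]
top [ 0.361 -0.019  1.459] [ 0.12 -0.01 -0.99]
[[-5.95548370e-04 -9.53202090e-01 -3.02333295e-01  7.73414117e-02]
 [ 9.99998677e-01 -1.02536152e-03  1.26294115e-03 -1.23572833e-03]
 [-1.51383907e-03 -3.02332143e-01  9.53201439e-01 -1.16775693e-01]
 [ 0.00000000e+00  0.00000000e+00  0.00000000e+00  1.00000000e+00]] 0.025
```

View pics/scene0.png

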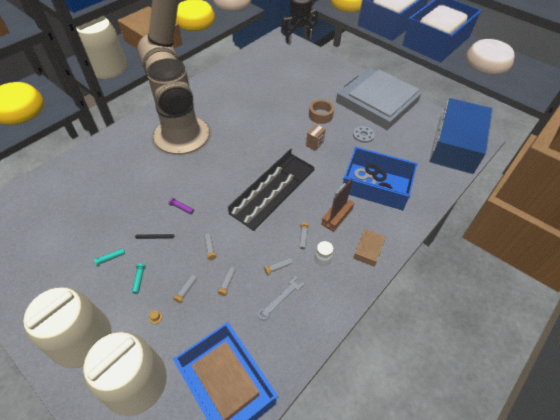

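View pics/top0.png

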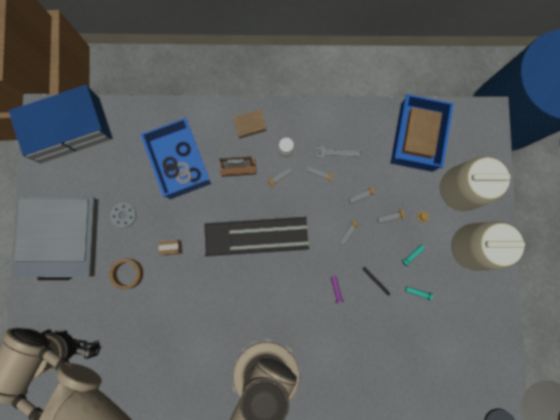

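The scene view shows the tray at (272,188), five steel and brass pistons at (210,246), (185,288), (227,281), (279,266) and (304,235), the clipboard and stand at (340,205), and the likely carton at (316,137).

Look-alikes, by scene pixel:
- **Pistons:** purple at (181,206), turquoise at (109,257) and (139,278). None of these match.
- **Carton:** the flat brown box at (369,247) and the brown block in the blue bin at (225,378).
- **Bin:** the blue bins at (380,177) and (225,378), and the blue box at (462,135).

Next I'll measure these and check with a close crop.

```bash
cat > m.py <<'E'
from h import *
s=np.load('pics/scene0.npz');t=np.load('pics/top0.npz')
a=cv2.resize(s['img'][110:300,80:420],None,fx=2.3,fy=2.3,interpolation=cv2.INTER_CUBIC)
save('crop1',a)
X=t['X'];
def box(name,u0,u1,v0,v1,zmin,zmax):
    P=X[v0:v1,u0:u1].reshape(-1,3);P=P[(P[:,2]>zmin)&(P[:,2]<zmax)]
    (c,sz,an)=cv2.minAreaRect(P[:,:2].astype(np.float32));print(name,len(P),np.round(c,3),np.round(sz,3),round(an,1),'z',np.percentile(P[:,2],[5,50,95]).round(3))
box('bin1',135,220,110,205,.07,.12);box('bin2',385,460,90,180,.07,.13);box('dark',5,115,80,165,.05,.3)
box('tray',195,320,205,265,.004,.06);box('carton',150,190,232,262,.05,.1);box('flat',228,272,105,140,.01,.1);box('stand',215,262,150,182,.03,.05);box('clip',215,262,140,182,.06,.2)
for n,(u,v) in dict(p1=(281,176),p2=(318,174),p3=(361,195),p4=(391,216),p5=(349,232)).items():
    box(n,u-20,u+21,v-18,v+19,.009,.04)
E
python3 m.py
```

```text
bin1 707 [0.706 0.303] [0.225 0.16 ] 21.3 z [0.073 0.082 0.088]
bin2 1169 [ 0.774 -0.535] [0.206 0.268] 78.9 z [0.07  0.079 0.092]
dark 4795 [0.816 0.682] [0.167 0.263] 19.3 z [0.067 0.109 0.114]
tray 2610 [0.458 0.037] [0.199 0.416] 0.2 z [0.004 0.008 0.039]
carton 277 [0.412 0.316] [0.044 0.061] 4.4 z [0.062 0.069 0.073]
flat 636 [0.835 0.06 ] [0.075 0.104] 16.7 z [0.023 0.033 0.038]
stand 289 [0.68  0.099] [0.049 0.121] 9.3 z [0.032 0.038 0.046]
clip 281 [0.68  0.099] [0.017 0.1  ] 4.8 z [0.066 0.137 0.152]
p1 153 [ 0.657 -0.041] [0.027 0.086] 37.9 z [0.012 0.019 0.027]
p2 154 [ 0.69  -0.185] [0.086 0.07 ] 66.6 z [0.011 0.018 0.025]
p3 159 [ 0.591 -0.317] [0.026 0.088] 23.2 z [0.011 0.017 0.026]
p4 159 [ 0.518 -0.41 ] [0.027 0.094] 12.7 z [0.012 0.018 0.026]
p5 158 [ 0.461 -0.272] [0.025 0.086] 59.9 z [0.012 0.018 0.026]
```

View pics/crop1.png

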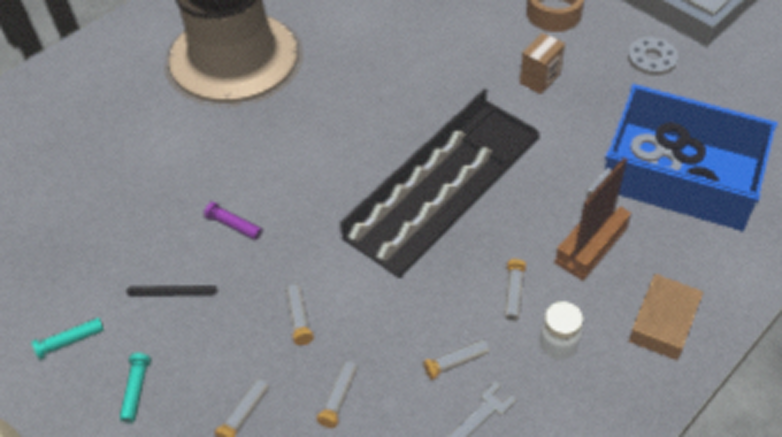

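The crop shows five grey pistons with orange shoes. The carton at (541,62) has its label on the right-hand (+x) face. The bin at (690,160) fits 220x150 mm, and the clip is on the robot side of the board at (597,182). The tray's tall stop is on the robot side and the bay is at the upper right (+y). The other bin is too big and the other box lies flat. Next I'll look at the tray, carton and clipboard/bin from the wrist.

```bash
cat > a.py <<'E'
from h import *
print(optics.camera_model('wrist')['K'])
t0=r.read_state()['time_s']
for n,(x,y,z) in dict(carton=(.40,.31,.28),bin=(.55,.24,.33),tray=(.46,.04,.36)).items():
    r.reach([x,y,z],down(np.pi/2)); r.hold(.2)
    c=Cam('wrist');save('w_'+n,c.img);np.savez('pics/w_'+n+'.npz',img=c.img,X=c.cloud())
    st=r.read_state();print(n,st['time_s'],st['eef_pos'],st['joint_positions'])
a=[cv2.imread(f'pics/w_{n}.png') for n in('carton','bin','tray')]
b=np.vstack([np.hstack([cv2.resize(a[0],(400,300)),cv2.resize(a[1],(400,300))]),np.hstack([cv2.resize(a[2],(400,300)),np.zeros((300,400,3),np.uint8)])])
cv2.imwrite('pics/comb.png',b)
# IK checks for tilted holds
q=Rn.from_quat(down(np.pi/2))
for a in (-50,-30,30,55):
    print(a, r.solve_ik([.40,.31,.06],(Rn.from_euler('y',-a,degrees=True)*q).as_quat()))
E
python3 a.py
```

```text
[[348.42913622   0.         282.10028687]
 [  0.         348.42913622 199.29381428]
 [  0.           0.           1.        ]]
carton 1.525 [0.39942366 0.31071298 0.27996132] [ 5.09517481e-01  2.88951049e-01  1.53376669e+00  8.90711689e-05
  1.31896619e+00 -1.06274918e+00]
bin 2.5 [0.54889332 0.24100032 0.33007719] [ 2.85859147e-01  4.43491834e-01  1.16706523e+00  1.47506171e-04
  1.53132412e+00 -1.28672222e+00]
tray 3.6417 [0.46039951 0.04081831 0.35951655] [-7.76992910e-02  1.60709959e-01  1.48441460e+00  1.10834784e-04
  1.49736368e+00 -1.65005896e+00]
-50 [ 0.3527034   0.96307359  1.25680736  0.27258707  1.75600918 -1.28702753]
-30 [ 0.39547789  0.77690467  1.4707731   0.1972004   1.38699511 -1.26037652]
30 None
55 [0.86531114 0.70725961 2.27785725 4.10302671 0.86407903 1.41415468]
```

View pics/comb.png

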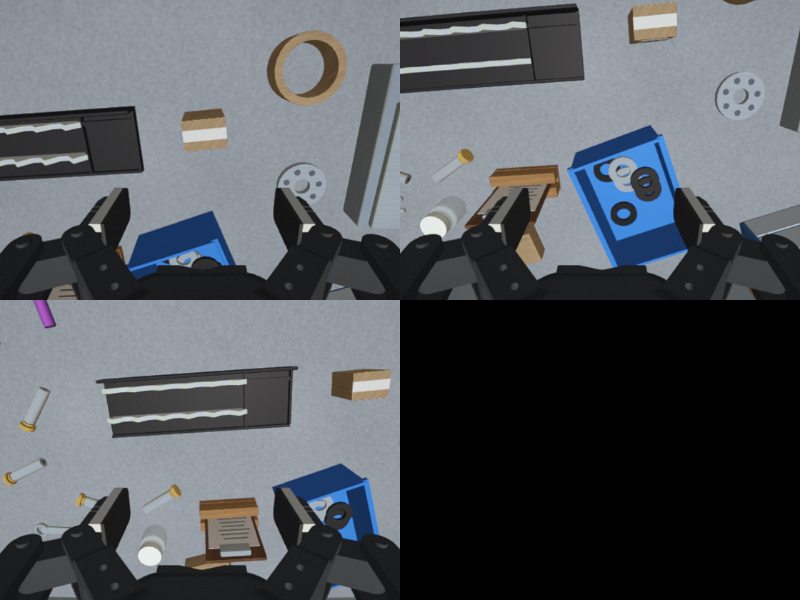

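The wrist views show the tray with the stop on the robot side and the bay at (270,400). The carton at (204,130) has a white tape band on top. The board's list and clip face the robot at (232,535), and the bin front is at (175,240) in the first tile. Next I'll compute their poses.

```bash
cat > b.py <<'E'
from h import *
def rect(P): 
    c,s,a=cv2.minAreaRect(P[:,:2].astype(np.float32));return np.round(c,4),np.round(s,4),round(a,1)
w=np.load('pics/w_tray.npz');X=w['X'];I=w['img'].astype(int)
inb=lambda X,x0,x1,y0,y1,z0,z1:(X[...,0]>x0)&(X[...,0]<x1)&(X[...,1]>y0)&(X[...,1]<y1)&(X[...,2]>z0)&(X[...,2]<z1)
m=inb(X,.36,.56,-.16,.24,.012,.045)&(I.min(2)>130)
P=X[m];print('rails',len(P),rect(P),np.percentile(P[:,2],[5,95]))
dark=(I.max(2)<75)&inb(X,.36,.56,-.17,.25,-.01,.05);n,l,s,_=cv2.connectedComponentsWithStats(dark.astype(np.uint8));k=1+s[1:,4].argmax();P=X[l==k]
print('dark',rect(P)); 
es=P[P[:,2]>.03];print('stop',len(es),es.mean(0),np.polyfit(es[:,1],es[:,0],1),es[:,1].min(),es[:,1].max())
w=np.load('pics/w_carton.npz');X=w['X'];P=X[inb(X,.36,.48,.26,.38,.06,.08)];print('carton',len(P),rect(P),np.median(P[:,2]))
w=np.load('pics/w_bin.npz');X=w['X'];I=w['img'].astype(int)
P=X[inb(X,.52,.84,.18,.45,.07,.1)&(I[...,2]>I[...,0]+30)];print('bin',len(P),rect(P));
P=X[inb(X,.52,.84,.18,.45,.015,.07)&(I[...,2]>I[...,0]+30)&(I[...,2]<150)]
w=np.load('pics/w_tray.npz');X=w['X'];I=w['img'].astype(int)
P=X[inb(X,.52,.72,.18,.36,.02,.085)&(I[...,2]>I[...,0]+30)];P=P[P[:,0]<.66]
print('front pts',len(P),np.polyfit(P[:,1],P[:,0],1),P[:,1].min(),P[:,1].max())
P=X[inb(X,.6,.75,.02,.17,.06,.2)];print('clip',len(P),rect(P),P[:,2].max())
P=X[inb(X,.6,.75,.02,.17,.03,.045)];print('stand',len(P),rect(P))
T=np.load('pics/top0.npz');X=T['X'];I=T['img'].astype(int)
m=inb(X,.36,.56,-.16,.24,.012,.045)&(I.min(2)>130);P=X[m];print('rails top',len(P),rect(P))
P=X[inb(X,.55,.85,.15,.45,.075,.1)&(I[...,2]>I[...,0]+30)];print('bin top',len(P),rect(P))
P=X[inb(X,.6,.75,.02,.17,.06,.2)];print('clip top',len(P),rect(P), rect(P[P[:,2]>.13]))
E
python3 b.py
```

```text
rails 2782 (array([ 0.4484, -0.0075]), array([0.0625, 0.263 ]), 3.8) [0.01785585 0.03398114]
dark (array([0.4527, 0.0338]), array([0.111, 0.345]), 3.9)
stop 1488 [0.40018062 0.03315692 0.04053241] [-0.06776104  0.40242736] -0.1396181101822389 0.20157832495121789
carton 2756 (array([0.4146, 0.3143]), array([0.0448, 0.0601]), 6.1) 0.06933016362258718
bin 4397 (array([0.7074, 0.2995]), array([0.2229, 0.1594]), 21.3)
front pts 3787 [0.08380256 0.58264566] 0.1898592563902847 0.35971167153090894
clip 4143 (array([0.6815, 0.0965]), array([0.0187, 0.0993]), 4.1) 0.15323618749184786
stand 1581 (array([0.6851, 0.0964]), array([0.0484, 0.1183]), 3.8)
rails top 0 (array([0., 0.]), array([0., 0.]), 0.0)
bin top 648 (array([0.7059, 0.303 ]), array([0.225 , 0.1599]), 21.3)
clip top 281 (array([0.6797, 0.0995]), array([0.0172, 0.1   ]), 4.8) (array([0.6797, 0.0994]), array([0.0172, 0.0999]), 4.8)
```

```bash
cat >> h.py <<'E'
TC=np.array([.4530,.0342]);TY=.068
def tray(x,y): c,s=np.cos(TY),np.sin(TY);return TC+[c*x-s*y,s*x+c*y]
def findpiston(cam,guess,rad):
    """axis, origin and yaw of the piston lying on the bench nearest guess"""
    X=cam.cloud();hsv=cv2.cvtColor(cam.img,cv2.COLOR_RGB2HSV).astype(int)
    m=(np.hypot(X[...,0]-guess[0],X[...,1]-guess[1])<rad)&(X[...,2]>.007)&(X[...,2]<.04)
    n,l,s,_=cv2.connectedComponentsWithStats(m.astype(np.uint8))
    best=None
    for k in range(1,n):
        if s[k,4]<60: continue
        P=X[l==k];h=hsv[l==k];br=(h[:,0]>8)&(h[:,0]<28)&(h[:,1]>100)
        if br.sum()<8 or br.mean()>.7: continue
        d=np.linalg.norm(P[:,:2].mean(0)-guess)
        if best is None or d<best[0]: best=(d,P,br)
    if best is None: return None
    _,P,br=best;P=P[:,:2]
    a=cv2.minAreaRect(P.astype(np.float32));b=cv2.boxPoints(a);e=[b[1]-b[0],b[2]-b[1]]
    ax=max(e,key=np.linalg.norm);ax=ax/np.linalg.norm(ax)
    c=np.array(a[0])
    if (P[br].mean(0)-c)@ax<0: ax=-ax
    return c-.0075*ax,np.arctan2(ax[1],ax[0]),max(a[1]),min(a[1])
def piston(guess,lane):
    cam=Cam('top');f=findpiston(cam,np.array(guess),.075);print('top',f)
    if f is None: return False
    for k in (0,np.pi):
        q=down(f[1]+np.pi/2+k);qp=down(TY+np.pi/2+k)
        if r.solve_ik([*f[0],.17],q) is not None: break
    r.reach([*f[0],.17],q);r.hold(.1)
    w=Cam('wrist');save('last',w.img);g=findpiston(w,f[0],.075);print('wrist',g)
    if g is None or abs(g[2]-.087)>.012: return False
    q=down(g[1]+np.pi/2+k)
    command_gripper(.045);r.move_straight([*g[0],.07],q,.25)
    if r.move_straight([*g[0],.0265],None,.12,max_force=20): print('touch')
    command_gripper(.0,50);print('width',r.read_state()['grip_width'])
    r.move_straight([*g[0],.13],None,.3)
    p=tray(-.008,-.134+.046*(lane-1))
    r.reach([*p,.12],qp);print('stop',r.move_straight([*p,.0455],None,.12,max_force=20),r.read_state()['eef_pos'][2],r.read_state()['grip_width'])
    command_gripper(.032);r.move_straight([*p,.13],None,.3)
    print('t',r.read_state()['time_s']);return True
E
python3 - <<'E'
from h import *
c=Cam('top')
for g in ((.657,-.041),(.69,-.16),(.591,-.317),(.518,-.41),(.461,-.272)): print(findpiston(c,np.array(g),.075))
print(piston((.657,-.041),5))
c=Cam('wrist');save('after1',c.img)
E
```

```text
(array([ 0.66106719, -0.04621993]), np.float32(2.2482085), 0.08730591833591461, 0.026731278747320175)
(array([ 0.66793826, -0.16749252]), np.float32(-1.8875813), 0.08570576459169388, 0.026137737557291985)
(array([ 0.58419962, -0.31186547]), np.float32(-1.0681952), 0.0875212550163269, 0.02550593949854374)
(array([ 0.51705147, -0.40689786]), np.float32(-1.3252957), 0.08727309852838516, 0.02524677664041519)
(array([ 0.45377094, -0.26895831]), np.float32(-0.52202815), 0.08562695235013962, 0.027216579765081406)
top (array([ 0.6608256, -0.0466946]), np.float32(2.2301917), 0.08616553992033005, 0.026637345552444458)
wrist (array([ 0.66384645, -0.0503984 ]), np.float32(2.241407), 0.08777453005313873, 0.027359213680028915)
width 0.01782090119084245
stop True 0.046006478710175755 0.018244070009870408
t 14.175
True
```

View pics/after1.png

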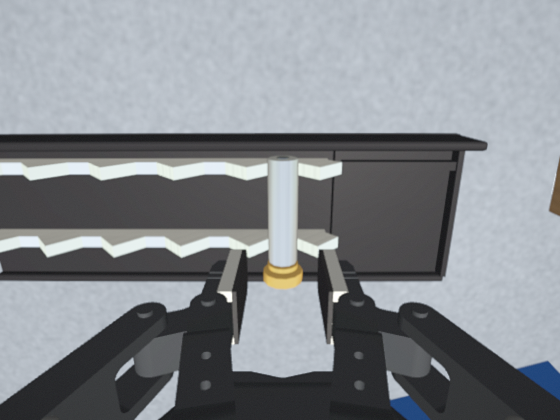

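The piston lies seated in lane 5 at (283,210) with its shoe over the gutter. I'll do the remaining four.

Run:
```python
from h import *
for lane,g in zip((4,3,2,1),((.668,-.167),(.584,-.312),(.517,-.407),(.454,-.269))):
    if not piston(g,lane): print('FAIL',lane); break
r.reach([.46,.04,.36],down(np.pi/2));r.hold(.2)
c=Cam('wrist');t=Cam('top')
X=c.cloud();m=(abs(X[...,0]-.415)<.07)&(abs(X[...,1]-.314)<.07)&(X[...,2]>.055)&(X[...,2]<.09)
P=X[m];print('carton',cv2.minAreaRect(P[:,:2].astype(np.float32)) if len(P) else None)
save('after5',np.hstack([cv2.resize(c.img,(400,300)),cv2.resize(t.img,(400,300))]))
```

```text
top (array([ 0.67163279, -0.16953456]), np.float32(-1.9671594), 0.08639314025640488, 0.02397182583808899)
wrist (array([ 0.67503412, -0.17295094]), np.float32(-1.9763944), 0.08709926903247833, 0.026459967717528343)
width 0.01800852119783757
stop True 0.04595968020800983 0.018167926657382247
t 21.0
top (array([ 0.58839816, -0.31013507]), np.float32(-1.1654255), 0.0887988731265068, 0.025488220155239105)
wrist (array([ 0.59005032, -0.31343198]), np.float32(-1.1556813), 0.08719699829816818, 0.02673998847603798)
width 0.01812196500686295
stop True 0.045749908090814716 0.018275226978290003
t 27.425
top (array([ 0.51719738, -0.40661913]), np.float32(-1.3255484), 0.08709625154733658, 0.02534008026123047)
wrist (array([ 0.51883501, -0.41088976]), np.float32(-1.3184878), 0.08770740777254105, 0.026712143793702126)
width 0.017979257766557278
stop True 0.04594358448741727 0.01809054808126406
t 34.025
top None
FAIL 1
carton ((0.4147045314311981, 0.3138299584388733), (0.04466770961880684, 0.06151688098907471), 5.5882487297058105)
```

View pics/after5.png

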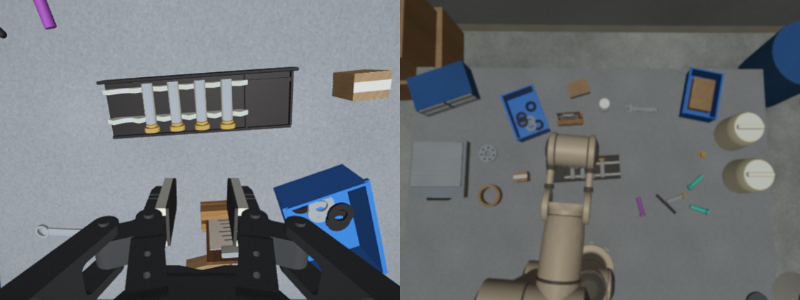

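Four pistons are seated. The fifth has been knocked next to the black marker, at about (385,276) in the full top view. I'll take a closer look.

Run:
```python
from h import *
c=Cam('top');p=c.plane([[385,276]],.012)[0];print(p)
r.reach([p[0]-.01,p[1],.25],down(np.pi/2));r.hold(.2)
w=Cam('wrist');save('p5',w.img);print(findpiston(w,p[:2],.08))
```

```text
[ 0.31960132 -0.39220454  0.012     ]
(array([ 0.32489176, -0.37786907]), np.float32(-2.3369253), 0.12017608433961868, 0.0999574363231659)
```

View pics/p5.png

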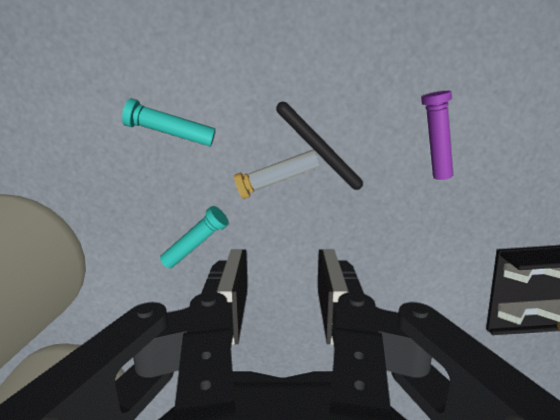

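The piston lies with its shoe at (245,185) and its plain end at (317,158), touching the marker. The turquoise and purple look-alikes are clear of it. I'll segment it without dark pixels and then pick.

```bash
sed -i "s/&(X\[...,2\]<.04)$/\&(X[...,2]<.04)\&(hsv[...,2]>70)\&~((hsv[...,0]>70)\&(hsv[...,1]>120))/; s/command_gripper(.045)/command_gripper(.036)/" h.py
python3 - <<'E'
from h import *
w=Cam('wrist');f=findpiston(w,w.plane([[281,172]],.012)[0,:2],.075);print(f)
print(w.proj([*f[0],.012]))
E
```

```text
(array([ 0.31150172, -0.39064819]), np.float32(-1.177589), 0.08688396960496902, 0.027795707806944847)
[[283.96958207 168.36589331]]
```

```bash
sed -i "s/def piston(guess,lane):/def piston(guess,lane,f=None):/; s/    cam=Cam('top');f=findpiston(cam,np.array(guess),.075)/    f=f or findpiston(Cam('top'),np.array(guess),.075)/" h.py
python3 - <<'E'
from h import *
w=Cam('wrist');f=findpiston(w,w.plane([[281,172]],.012)[0,:2],.075)
print(piston(None,1,f))
r.reach([.40,.30,.28],down(np.pi/2)); r.hold(.2)
c=Cam('wrist');X=c.cloud()
m=(abs(X[...,0]-.415)<.07)&(abs(X[...,1]-.314)<.07)&(X[...,2]>.055)&(X[...,2]<.09)
P=X[m];print('carton',cv2.minAreaRect(P[:,:2].astype(np.float32)),np.median(P[:,2]))
t=Cam('top')
save('a6',np.hstack([cv2.resize(c.img,(400,300)),cv2.resize(t.img,(400,300))]))
# IK for tilting the carton about its y axis, gripping across y
y=np.radians(5.5)
for k in (0,np.pi):
  for a in (-40,-30,-20,-10,0,10,20,30,40,50,60,70):
    q=(Rn.from_rotvec(-np.radians(a)*np.array([-np.sin(y),np.cos(y),0]))*Rn.from_quat(down(y+np.pi/2+k))).as_quat()
    s=r.solve_ik([.40,.31,.08],q);print(k,a,None if s is None else np.round(s,2))
E
```

```text
top (array([ 0.31079237, -0.3907992 ]), np.float32(-1.1722494), 0.0866137370467186, 0.027215829119086266)
wrist (array([ 0.30842909, -0.39278809]), np.float32(-1.1705339), 0.08754198253154755, 0.03370184451341629)
width 0.018141266355852007
stop True 0.04582675945968682 0.018011222348704805
t 43.3583
True
carton ((0.414428174495697, 0.31433531641960144), (0.04449702054262161, 0.06011173129081726), 5.683525562286377) 0.06931775092433465
0 -40 [ 0.4   0.85  1.33  0.19  1.64 -1.32]
0 -30 [ 0.42  0.76  1.44  0.16  1.45 -1.31]
0 -20 [ 0.44  0.67  1.56  0.12  1.25 -1.28]
0 -10 [ 0.47  0.59  1.68  0.07  1.04 -1.24]
0 0 [ 0.51  0.53  1.79 -0.    0.82 -1.16]
0 10 [ 0.55  0.48  1.91 -0.14  0.6  -1.01]
0 20 [ 0.6   0.45  2.02 -0.45  0.39 -0.67]
0 30 None
0 40 None
0 50 [0.79 0.59 2.3  4.02 0.69 1.31]
0 60 [0.85 0.71 2.35 3.93 0.99 1.51]
0 70 [0.89 0.86 2.37 3.92 1.29 1.64]
3.141592653589793 -40 [0.4  0.85 1.33 0.19 1.64 1.82]
3.141592653589793 -30 [0.42 0.76 1.44 0.16 1.45 1.83]
3.141592653589793 -20 [0.44 0.67 1.56 0.12 1.25 1.86]
3.141592653589793 -10 [0.47 0.59 1.68 0.07 1.04 1.9 ]
3.141592653589793 0 [ 0.51  0.53  1.79 -0.    0.82  1.98]
3.141592653589793 10 [ 0.55  0.48  1.91 -0.14  0.6   2.13]
3.141592653589793 20 [ 0.6   0.45  2.02 -0.45  0.39  2.47]
3.141592653589793 30 None
3.141592653589793 40 None
3.141592653589793 50 [ 0.79  0.59  2.3   4.02  0.69 -1.83]
3.141592653589793 60 [ 0.85  0.71  2.35  3.93  0.99 -1.64]
3.141592653589793 70 [ 0.89  0.86  2.37  3.92  1.29 -1.5 ]
```

View pics/a6.png

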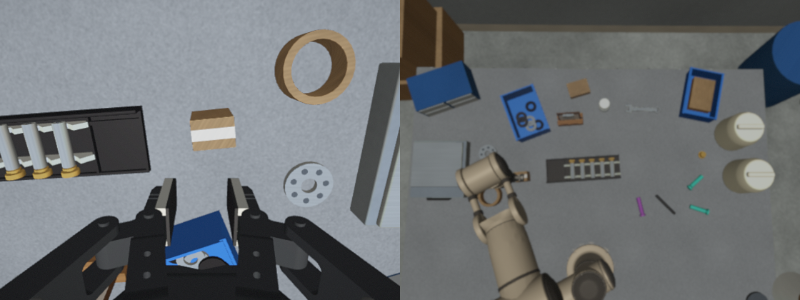

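All five pistons are in lanes (top tile, about (590,168)) and the carton is untouched at (212,130). Now I'll tip the carton: grip it across 60 mm with the hand tilted, rotate about 65° so the label swings up, set its edge on the bench and let it fall onto its back.

```bash
cat > c.py <<'E'
from h import *
y=np.radians(5.7);ax=np.array([-np.sin(y),np.cos(y),0])
Q=lambda a:Rn.from_rotvec(-np.radians(a)*ax)*Rn.from_quat(down(y+np.pi/2))
def tcp(G,a,back=0): return np.array(G)-(.006+back)*Q(a).as_matrix()[:,2]
command_gripper(.085);a0,a1=-47,19
G=[.4144,.3143,.045]
r.reach(tcp(G,a0,.13),Q(a0).as_quat())
print(r.move_straight(tcp(G,a0),None,.12,max_force=15))
command_gripper(0,40);print('w',r.read_state()['grip_width'])
r.move_straight(tcp(G,a0)+[0,0,.08],None,.15)
G1=np.array([.41,.315,.125])
r.reach(tcp(G1,a1),Q(a1).as_quat())
print('w',r.read_state()['grip_width'])
G1[2]=.030
print(r.move_straight(tcp(G1,a1),None,.06,max_force=8),r.read_state()['eef_pos'],r.read_state()['time_s'])
command_gripper(.085);r.hold(.4)
e=r.read_state()['eef_pos'];r.move_straight(np.array(e)-.12*Q(a1).as_matrix()[:,2],None,.2)
r.reach([.40,.31,.28],down(np.pi/2)); r.hold(.2)
c=Cam('wrist');save('c1',c.img);X=c.cloud()
m=(abs(X[...,0]-.415)<.09)&(abs(X[...,1]-.314)<.08)&(X[...,2]>.03)&(X[...,2]<.09)
P=X[m];print('carton',cv2.minAreaRect(P[:,:2].astype(np.float32)),np.percentile(P[:,2],[5,50,95]),r.read_state()['time_s'])
E
python3 c.py
```

```text
False
w 0.05957907708910184
w 0.05961214341862684
True [0.40758512 0.31459909 0.04391989] 51.4833
carton ((0.4054689109325409, 0.31397774815559387), (0.07035981863737106, 0.059988103806972504), 5.682669639587402) [0.04193362 0.04345791 0.0448193 ] 53.975
```

View pics/c1.png

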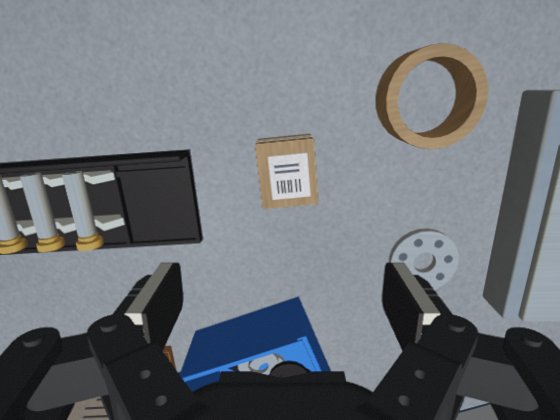

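The carton lies flat with its label up at (290,172). I'll measure the bay's middle from a zoomed crop of this view.

Run:
```python
from h import *
r.reach([.42,.16,.24],down(np.pi/2+TY)); r.hold(.2)
c=Cam('wrist');g=c.img
b=[tray(x,y) for x,y in((-.038,.0895),(.044,.0895),(.044,.1695),(-.038,.1695))]
print(c.proj(np.c_[np.array(b),[.015]*4]).round(0))
uv=c.proj([*tray(.003,.1295),.006])[0].astype(int);u,v=uv;print(uv)
X=c.cloud();np.savez('pics/bay.npz',X=X,img=g)
# height profile along tray x and y through the bay middle
D=X[...,:2]-TC;R=np.array([[np.cos(TY),-np.sin(TY)],[np.sin(TY),np.cos(TY)]]);L=D@R
for nm,i,j,mid in(('y',1,0,.003),('x',0,1,.1295)):
    m=(abs(L[...,j]-mid)<.012)&(X[...,2]>-.01);bins=np.arange(.07,.19,.002) if nm=='y' else np.arange(-.07,.07,.002)
    print(nm,[(round(b*1000),int(1000*np.percentile(X[...,2][m&(abs(L[...,i]-b)<.001)],70))) for b in bins if (m&(abs(L[...,i]-b)<.001)).sum()>3])
a=g[max(0,v-110):v+110,max(0,u-140):u+140];save('bay',cv2.resize(np.clip(a.astype(int)*2,0,255).astype(np.uint8),None,fx=2.5,fy=2.5))
```

```text
[[243. 156.]
 [245. 232.]
 [321. 233.]
 [324. 156.]]
[283 193]
y [(70, 5), (72, 5), (74, 5), (76, 5), (78, 5), (80, 5), (82, 5), (84, 6), (86, 15), (88, 15), (90, 8), (92, 5), (94, 5), (96, 5), (98, 5), (100, 5), (102, 5), (104, 5), (106, 5), (108, 5), (110, 5), (112, 5), (114, 5), (116, 5), (118, 5), (120, 5), (122, 5), (124, 5), (126, 5), (128, 5), (130, 5), (132, 5), (134, 5), (136, 5), (138, 5), (140, 5), (142, 5), (144, 5), (146, 5), (148, 5), (150, 5), (152, 5), (154, 5), (156, 5), (158, 5), (160, 5), (162, 5), (164, 5), (166, 5), (168, 5), (170, 15), (172, 15), (174, 14), (176, 0), (178, 0), (180, 0), (182, 0), (184, 0), (186, 0), (188, 0)]
x [(-70, 0), (-68, 0), (-66, 0), (-64, 0), (-62, 0), (-60, 0), (-58, 0), (-56, 26), (-54, 41), (-52, 41), (-50, 41), (-46, 309), (-44, 308), (-42, 5), (-40, 5), (-38, 11), (-36, 298), (-34, 292), (-32, 13), (-30, 5), (-28, 5), (-26, 5), (-24, 5), (-22, 5), (-20, 5), (-18, 5), (-16, 5), (-14, 5), (-12, 6), (-10, 5), (-8, 5), (-6, 5), (-4, 5), (-2, 5), (0, 5), (2, 5), (4, 5), (6, 5), (8, 5), (10, 5), (12, 5), (14, 5), (16, 5), (18, 5), (20, 5), (22, 5), (24, 5), (26, 5), (28, 5), (30, 5), (32, 5), (34, 5), (36, 5), (38, 5), (40, 5), (42, 5), (44, 5), (46, 5), (48, 5), (50, 10), (52, 13), (54, 13), (56, 12), (62, 0), (64, 0), (66, 0), (68, 0)]
```

View pics/bay.png

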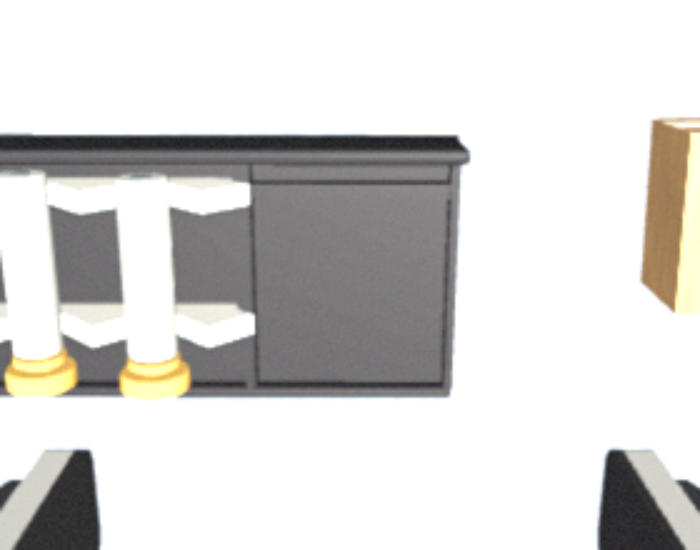

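The bay is the square between the divider at (252,270) and the end wall at (450,270). The height profile gives x -32 to 50 mm and y 90 to 169 mm, so its middle is (+9, +129.5) in the tray frame. I'll place the carton there.

Run:
```python
from h import *
q=down(np.radians(5.7)+np.pi/2);p=[.4055,.3140]
command_gripper(.085)
r.reach([*p,.14],q);print(r.move_straight([*p,.0415],None,.12,max_force=15))
command_gripper(0,40);print(r.read_state()['grip_width'])
r.move_straight([*p,.13],None,.2)
b=tray(.009,.1295);qp=down(TY+np.pi/2)
r.reach([*b,.13],qp);print(r.move_straight([*b,.046],None,.08,max_force=10),r.read_state()['eef_pos'])
command_gripper(.074);r.move_straight([*b,.15],None,.2)
r.reach([.43,.08,.34],qp);r.hold(.2)
c=Cam('wrist');save('d1',c.img);X=c.cloud()
D=X[...,:2]-TC;R=np.array([[np.cos(TY),-np.sin(TY)],[np.sin(TY),np.cos(TY)]]);L=D@R
m=(abs(L[...,0]-.009)<.06)&(abs(L[...,1]-.1295)<.06)&(X[...,2]>.043)&(X[...,2]<.08)
P=L[m];print(cv2.minAreaRect(P.astype(np.float32)),np.percentile(X[...,2][m],[5,50,95]),r.read_state()['time_s'])
# clipboard re-measure
m=(abs(X[...,0]-.68)<.05)&(abs(X[...,1]-.098)<.07)&(X[...,2]>.12)&(X[...,2]<.17)
P=X[m];print(len(P),cv2.minAreaRect(P[:,:2].astype(np.float32)) if len(P)>50 else 0)
# IK for lean
by=np.radians(21.3)
for th in(0,.15,.28,.4):
  for k in (0,np.pi):
    q=(Rn.from_rotvec(th*np.array([-np.sin(by),np.cos(by),0]))*Rn.from_quat(down(by+k)))
    s=r.solve_ik([.60,.26,.13],q.as_quat());print(th,k,None if s is None else np.round(s,2))
for k in (0,np.pi): print(r.solve_ik([.68,.098,.13],down(.077+k)))
```

```text
False
0.0594063389190899
True [0.45237116 0.16418628 0.04824522]
((-0.003641270101070404, 0.12867391109466553), (0.09374673664569855, 0.06013990193605423), 0.06463626772165298) [0.04807024 0.04963645 0.05107969] 61.5
16 0
0 0 [ 0.29  0.69  1.3  -0.    1.16 -0.08]
0 3.141592653589793 [ 0.29  0.69  1.3  -0.    1.16  3.06]
0.15 0 [ 0.3   0.77  1.15 -0.01  1.38 -0.07]
0.15 3.141592653589793 [ 0.3   0.77  1.15 -0.01  1.38  3.07]
0.28 0 [ 0.3   0.84  1.01 -0.02  1.56 -0.07]
0.28 3.141592653589793 [ 0.3   0.84  1.01 -0.02  1.56  3.07]
0.4 0 [ 0.3   0.92  0.88 -0.03  1.74 -0.07]
0.4 3.141592653589793 [ 0.3   0.92  0.88 -0.03  1.74  3.07]
[ 3.16976193e-02  7.45549930e-01  1.18250469e+00 -4.44089210e-16
  1.21353804e+00 -4.53023807e-02]
[ 3.16976193e-02  7.45549930e-01  1.18250469e+00 -4.44089210e-16
  1.21353804e+00  3.09629027e+00]
```

View pics/d1.png

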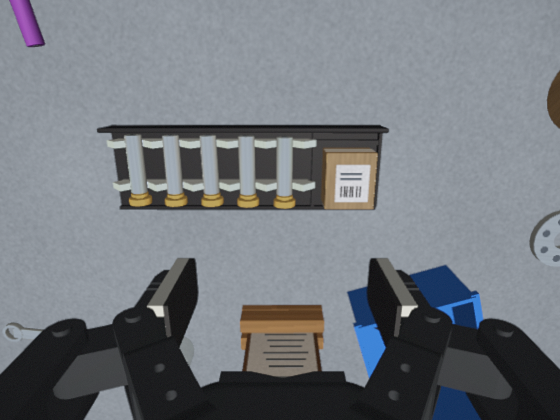

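The carton is flat in the bay with its label up at (350,180), its top at 50 mm. All five pistons are seated with their shoes at the lip, row about 200. Last is the clipboard.

```bash
cat > e.py <<'E'
from h import *
q=down(np.radians(4.2));p=[.6805,.098]
command_gripper(.06)
r.reach([*p,.25],q);print(r.move_straight([*p,.145],None,.12,max_force=10))
command_gripper(0,40);print('w',r.read_state()['grip_width'],r.read_state()['contact_force'])
r.move_straight([*p,.25],None,.15);print('w',r.read_state()['grip_width'])
by,th=np.radians(21.3),.22;B=np.array([.7067,.3012,0])
Rb=Rn.from_euler('z',by)*Rn.from_rotvec([0,th,0]);zb=Rn.from_euler('z',by)
Q=(Rb*Rn.from_quat(down(0))).as_quat()
T=lambda x,z:B+zb.apply([x,0,z])+Rb.apply([-.005,0,.133])
r.reach(T(-.15,.11),Q);r.move_straight(T(-.140,.03),None,.15)
print('down',r.move_straight(T(-.140,-.004),None,.04,max_force=4),T(-.140,0)[2]-r.read_state()['eef_pos'][2])
z=r.read_state()['eef_pos'][2]-T(-.140,0)[2]+.0005
print('push',r.move_straight(T(-.120,z),None,.04,max_force=4),zb.inv().apply(np.array(r.read_state()['eef_pos'])-T(0,0)))
c=Cam('scene');save('e1',cv2.resize(c.img[100:270,220:460],None,fx=3,fy=3))
print(r.read_state()['time_s'])
E
python3 e.py
```

```text
False
w 0.015287635229644094 [0.76321229 0.23650639 3.07229616]
w 0.015251565275911663
down True -0.0012837854162227602
push True [-1.39251001e-01  9.92273634e-05  1.18394835e-03]
67.9583
```

View pics/e1.png

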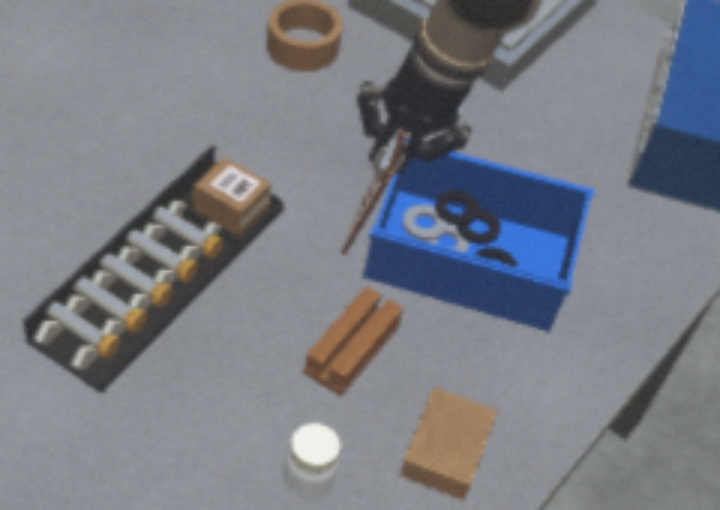

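The board stands at (375,190), its top leaning back over the bin front, with the foot clear of the wall. The push stopped after under 1 mm, probably from foot friction. I'll raise it slightly, close the gap with a higher force limit and release.

```bash
cat > f.py <<'E'
from h import *
by,th=np.radians(21.3),.22;B=np.array([.7067,.3012,0])
Rb=Rn.from_euler('z',by)*Rn.from_rotvec([0,th,0]);zb=Rn.from_euler('z',by)
T=lambda x,z:B+zb.apply([x,0,z])+Rb.apply([-.005,0,.133])
loc=lambda:zb.inv().apply(np.array(r.read_state()['eef_pos'])-T(0,0)).round(4)
r.move_straight(T(-.1393,.0035),None,.03);r.hold(.2)
print('push',r.move_straight(T(-.124,.0035),None,.03,max_force=3),loc())
x=loc()[0]
print('down',r.move_straight(T(x,-.004),None,.03,max_force=3),loc())
command_gripper(.04);r.hold(.3)
e=np.array(r.read_state()['eef_pos']);r.move_straight(e+Rb.apply([0,0,.1]),None,.15)
r.reach([.43,.08,.36],down(TY+np.pi/2));r.hold(.3)
w=Cam('wrist');s=Cam('scene')
a=cv2.resize(w.img,(400,300));b=cv2.resize(s.img[100:235,280:460],(400,300),interpolation=cv2.INTER_CUBIC);save('f1',np.hstack([a,b]))
X=s.cloud();L=zb.inv().apply((X-B).reshape(-1,3))
m=(L[:,0]>-.2)&(L[:,0]<-.08)&(abs(L[:,1])<.06)&(L[:,2]>.01)&(L[:,2]<.15)
I=s.img.reshape(-1,3).astype(int);m&=I[:,0]>I[:,2]-5
P=L[m];print(len(P),[ (round(z,3),P[abs(P[:,2]-z)<.006][:,0].mean().round(4)) for z in(.02,.04,.06,.08,.1,.12,.13) if (abs(P[:,2]-z)<.006).any()],r.read_state()['time_s'])
E
python3 f.py
```

```text
push True [-1.301e-01  1.000e-04  2.600e-03]
down True [-1.304e-01  1.000e-04  1.100e-03]
152 [(0.02, np.float64(-0.1293)), (0.04, np.float64(-0.1246)), (0.06, np.float64(-0.1211)), (0.08, np.float64(-0.1164)), (0.1, np.float64(-0.111)), (0.12, np.float64(-0.1112)), (0.13, np.float64(-0.1036))] 72.275
```

View pics/f1.png

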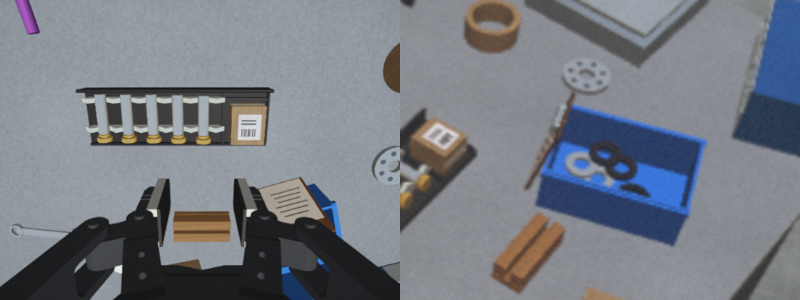

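The board leans on the bin front at about 0.22 rad with the list facing out, as seen at (290,200) and (550,145). The tray contents are unchanged. I'll hand in the job.

```bash
python3 -c "
from h import *
print(r.finish_job())"
```

```text
the job is handed in; nothing more can be done
None
```

I handed the job in at about 72 s: five pistons in their own lanes with shoes over the gutter, the carton label-up in the bay, and the clipboard leaning on the bin front at about 0.22 rad, list out. The hand-in returned no verdict.

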